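# Snap the insert box lid shut

### The job

The lid of the larger of the two grey boxes, in which the lathe inserts are kept, is on but its four rim sections still stand up: press them down with a fingertip, one section at a time, until each clicks shut flush with the lid's corners, and leave the section with the pull tab to last so that the air can get out. Press firmly but do not force the plastic; the box stays standing where it is, neither pushed along nor lifted, and everything else on the bench is left alone.

Things in the scene. Friction and masses are not known exactly. Their poses are not given: they have to be found in the camera images.
- box: the insert box to be closed: loose, dark grey, 136 x 186 mm (long side along its y), with a light grey snap lid on it; weighs about 0.6 to 1.2 kg, stands on the bench. Origin at the centre of its underside, z up. The pull-tab section is on its -x side; the tab is a tongue 34 mm wide standing out 15 mm from that section's outer edge
- lid_centre (a point): centre of the box's lid at flush height, 64 mm above the bench. The lid has a recessed middle panel (5 mm below flush), four fixed corners 34 mm square with flush tops, and between them four rim sections 34 mm wide, hinged along their inner edges. A standing section slopes up outwards, outer edge 8 mm above flush; a shut one lies level with the corners
- front_press (a point): where to press the front rim section (the one with the pull tab, on the box's -x side, 112 mm long): on its top face, mid-length, 24 mm out from its hinge line, 10 mm in from its outer edge; moves with the section: 5.7 mm above flush while it stands up, flush when shut
- rim_front (a joint): hinge of the front rim section: 0 standing up, 0.24 rad shut. Over-centre snap: 6 to 9 N straight down about the press point starts it (more nearer the hinge), then it resists less and less; past 0.12 rad (3 mm down at the press point) it snaps shut by itself and stays; let go earlier and it springs up again
- back_press (a point): where to press the back rim section (on the box's +x side, opposite the pull tab, 112 mm long): on its top face, mid-length, 24 mm out from its hinge line, 10 mm in from its outer edge; moves with the section: 5.7 mm above flush while it stands up, flush when shut
- rim_back (a joint): hinge of the back rim section: 0 standing up, 0.24 rad shut. Over-centre snap: 6 to 9 N straight down about the press point starts it (more nearer the hinge), then it resists less and less; past 0.12 rad (3 mm down at the press point) it snaps shut by itself and stays; let go earlier and it springs up again
- left_press (a point): where to press the left rim section (on the box's +y side, 62 mm long): on its top face, mid-length, 24 mm out from its hinge line, 10 mm in from its outer edge; moves with the section: 5.7 mm above flush while it stands up, flush when shut
- rim_left (a joint): hinge of the left rim section: 0 standing up, 0.24 rad shut. Over-centre snap: 6 to 9 N straight down about the press point starts it (more nearer the hinge), then it resists less and less; past 0.12 rad (3 mm down at the press point) it snaps shut by itself and stays; let go earlier and it springs up again
- right_press (a point): where to press the right rim section (on the box's -y side, 62 mm long): on its top face, mid-length, 24 mm out from its hinge line, 10 mm in from its outer edge; moves with the section: 5.7 mm above flush while it stands up, flush when shut
- rim_right (a joint): hinge of the right rim section: 0 standing up, 0.24 rad shut. Over-centre snap: 6 to 9 N straight down about the press point starts it (more nearer the hinge), then it resists less and less; past 0.12 rad (3 mm down at the press point) it snaps shut by itself and stays; let go earlier and it springs up again
- small_box: a smaller box of the same kind, 110 x 150 x 50 mm, loose, 0.6 kg, its lid already shut: a bystander. Origin at the centre of its underside
- collet: lathe collet standing upright, a steel stub 32 mm across and 44 mm tall: a loose bystander, leave it alone
- chuck_key: lathe chuck key lying flat: a steel T about 90 mm long with a 70 mm cross bar, 14 mm thick: a loose bystander, leave it alone
- screwdriver: wooden-handled screwdriver lying on the bench: a loose bystander, leave it alone
- spanner: steel spanner lying on the bench: a loose bystander, leave it alone
- brush: hand brush lying on the bench: a loose bystander, leave it alone
- toolholder: steel lathe tool holder, a block 40 x 50 mm and about 42 mm tall with a square tool bar out of it: a loose bystander, leave it alone
There are look-alikes about, which are no part of the job. What is shaped like the box but blue or pink is not meant.

How it is judged (in metres and radians):
On the way, in this order (a step that is already met when the one before it is completed fails the run):
1. the three rim sections without a pull tab are shut while the one with the tab still stands up (value of joint each of rim_back, rim_left, rim_right above 0.21 rad and value of joint rim_front below 0.1 rad), for 0.1 s.
2. then the section with the pull tab is shut (value of joint rim_front above 0.21 rad), for 0.2 s.
At the end, for the whole second after the job is handed in: All four rim sections are snapped shut (hinges past 0.21 of 0.24 rad) and the box stands level (within 0.05 rad) on the bench, at rest, within 30 mm of where it started (value of joint each of rim_front, rim_back, rim_left, rim_right above 0.21 rad and distance of box from where it was at the start of the episode below 0.03 m and angle between box's own z axis and vertical below 0.05 rad and height (world z) of box below 0.008 m and linear speed of box below 0.02 m/s); the robot touches nothing.
It fails at once if the box is lifted or tipped up (over 15 mm or 0.15 rad) (height (world z) of box above 0.015 m or angle between box's own z axis and vertical above 0.15 rad).
It fails at once if the box is pushed more than 40 mm (distance of box from where it was at the start of the episode above 0.04 m).
It fails at once if the lid or box is forced with more than 60 N (contact force between any of the fingers, the arm and box above 60 N).
It fails at once if two rim sections are pressed at once ((contact force between the fingers and rim_front above 1 N and contact force between the fingers and rim_back above 1 N) or (contact force between the fingers and rim_front above 1 N and contact force between the fingers and rim_left above 1 N) or (contact force between the fingers and rim_front above 1 N and contact force between the fingers and rim_right above 1 N) or (contact force between the fingers and rim_back above 1 N and contact force between the fingers and rim_left above 1 N) or (contact force between the fingers and rim_back above 1 N and contact force between the fingers and rim_right above 1 N) or (contact force between the fingers and rim_left above 1 N and contact force between the fingers and rim_right above 1 N)).
It fails at once if a bystander is moved by more than 25 mm or lifted (distance of any of collet, chuck_key, screwdriver, spanner, brush, toolholder, small_box from where it was at the start of the episode above 0.025 m).
It also fails if it takes over 48 s, if anything falls off the work surface, if the arm or the gripper's body presses on something with over 40 N, if the wrist force passes 120 N, or if a joint passes its speed limit or range.

### The arm

A 7-joint arm with a two-finger parallel gripper is mounted at the origin on the work surface. World frame = base frame: x ahead of the robot, y to its left, z up, the work surface at z = 0. Lengths are in m, angles in degrees, forces in N, time in s.
With the tool pointing down it reaches from about 0.425 to 0.95 m from the base axis. Payload 16.7 kg.
Tool frame: the origin (TCP) lies on the centre line of the jaws, within the pads' length; the fingertips stand r.finger_overhang ahead of it and the grasp point (between the pads) lies 6 mm ahead of it (r.finger_overhang is the distance from the TCP to the fingertips, in m); x points along the fingers, y is the direction in which the jaws open and shut, and the axes are right-handed (so a half turn about x gives the same grasp; the last joint's range is limited). The gripper opens to 94 mm and grips with 3 to 60 N. Pads are 16 mm wide; open, the fingers measure 119 mm over their backs; the gripper's body (75 mm by 177 mm) begins 78 mm behind the grasp point.
Start: joints at [-85.113, 24.414, 4.234, 92.017, -1.954, 63.644, -3.845], TCP at [0.157, 0.656, 0.23] pointing down, gripper open.
Joint ranges: [-163.25, 163.25], [-28.42, 122.38], [-70.27, 78.77], [12.13, 141.07], [-58.53, 238.53], [9.26, 117.41], [-156.51, 156.51]. Speed limits (degrees/s): [108.29, 108.29, 136.94, 136.94, 172.46, 172.46, 172.46].

### API

Orientations are given as [roll, pitch, yaw] about the fixed x, y, z axes, in that order (R = Rz(yaw) Ry(pitch) Rx(roll)).
In Python, from station import sensors, cams, ticket, spotter, r gives the robot as it stands.
- The arm moves only by the shell command python3 -m crank 'ROWS' [FORCE]. ROWS is text: rows parted by semicolons, each of 5 numbers parted by spaces: the shift along the tool's x, y, z in mm, then the turn about the tool's x in rad, then the closure in counts, from 0 (fully open) to 255 (shut). A call has 1 to 12 rows; each row shifts and turns the pose as measured when the row begins, along the tool's axes as they then stand; what a row does not reach is not made up. A row lasts 1/10 s, in which the tool goes at most 50 mm and 8.59 degrees, less where a joint would pass 70% of its speed; a pose out of reach is approached as far as the arm can. A call with a gripper value outside its range is refused whole. The fingers move at their own pace and stop on an object; FORCE is the grip in N (left out, the last holds). Time passes only in rows, so rows that do not move let the fingers close. It gives the time, the measured TCP pose, the force and the opening at its end, in the units of the state.
- sensors.read_state(): the state, without advancing time (a new reading comes with each control period).
- cams.snapshot(name): name is "scene" or "top"; returns (picture, depth): 420x560x3 uint8, red, green, blue; 420x560 float32, m along the optical axis (not along the pixel's ray), 0 where there is no reading.
- cams.calibration(name): a dict with "mtx" (3x3 intrinsics, pixels), "rvec" (rotation vector, rad) and "tvec" (3), from world to camera coordinates, as OpenCV has them. Camera axes: x right, y down, z forward; pixel columns grow to the right and rows downward; lengths in m; the calibration is good to about 2 mm. A picture is of the moment at which its call begins. calibration takes no time and is no camera call.
- ticket.hand_in(): hands the job in, once; it reports no verdict.
Trained networks look in the newest picture that a camera, given by its name, has taken for a name from the list of things; names that differ only in an ending like _2 or _b are one class to them, and where a whole thing is asked for, a point or a joint stands for the part that bears it (a point fixed in the world has none). Each returns a list of dicts, best first, with "p" (0 to 1); they miss things now and then, are a little off and sometimes report something else, mostly with a low value. They report only what shows in the picture. A call takes as long as a camera call. They do not tell look-alikes from the thing itself.
- spotter.boxes_of(camera, label): "uv" ([column, row] in pixels, amid what is visible of it).
The state is a dict: "clock": time; "q": joint angles; "qd": joint speeds; "joint_torque": joint torques, N m; "tool_pos": TCP position; "ee_rot": TCP orientation; "force": force on the tool from outside, world axes, zero at the start; "wrist_torque": the same for the moment, N m; "gripper_width": opening from 0.0 (shut) to 1.0 (fully open).
Only numpy, scipy, OpenCV 4.12 (cv2) and the standard library are available. Lean on these libraries where they do the work, as an engineer would, in place of code of your own. Each camera call takes 0.05 s, during which the arm holds its last target.

## Working session

There is one attempt and no reset: what is moved stays moved. The work goes in short steps, Python scripts to look and compute and a shell command to move; the robot and the scene stay as the last step left them, time stands still between calls to the robot, and variables do not carry over. Pictures are saved under pics/ and viewed, and the job is handed in when it is done.

```bash
ls; mkdir -p pics
python3 - <<'E'
from station import sensors,cams,spotter,r
import cv2
print(sensors.read_state(), r.finger_overhang)
for n in("scene","top"):
    p,d=cams.snapshot(n); cv2.imwrite(f"pics/{n}0.png",p[:,:,::-1]); 
    import numpy as np; np.save(f"{n}_d.npy",d); np.save(f"{n}_p.npy",p)
    print(cams.calibration(n))
    for l in("box","small_box","front_press","lid_centre"): print(n,l,spotter.boxes_of(n,l))
E
```

```text
pics
{'clock': 0.0, 'q': array([-85.11468431,  24.45121334,   4.23275722,  92.05132245,
        -1.95382801,  63.64239341,  -3.84599186]), 'qd': array([ 0.06865123,  0.00799585,  0.00326667,  0.02189665, -0.06214719,
        0.0711091 , -0.10545177]), 'joint_torque': array([-1.05971409e-03, -9.35806561e+01,  3.66581574e+00, -4.54208994e+01,
       -4.89294471e-02,  2.01083254e-02,  1.36687545e-04]), 'tool_pos': array([0.15696523, 0.65609042, 0.22976521]), 'ee_rot': array([-85.24371299,  89.92727452, -98.69929761]), 'force': array([ 0.68384948,  0.05774055, -0.53412676]), 'wrist_torque': array([-0.01780108, -0.02131392,  0.03074496]), 'gripper_width': 0.9982912294006392} 0.025
{'mtx': array([[507.04037896,   0.        , 287.18275321],
       [  0.        , 507.04037896, 214.69252314],
       [  0.        ,   0.        ,   1.        ]]), 'rvec': array([ 1.00133993,  2.6473902 , -0.81765952]), 'tvec': array([ 0.44030717, -0.20228749,  1.62170394])}
scene box [{'uv': [217.8, 97.7], 'p': 0.96}, {'uv': [319.4, 156.7], 'p': 0.78}, {'uv': [422.9, 239.3], 'p': 0.69}, {'uv': [254.8, 208.0], 'p
[... 531 characters left out ...]
5443471 , 208.72406909],
       [  0.        ,   0.        ,   1.        ]]), 'rvec': array([ 2.19623102, -2.15596235,  0.10211623]), 'tvec': array([-0.09098116,  0.53097911,  1.58582048])}
top box [{'uv': [425.1, 259.9], 'p': 0.89}, {'uv': [300.3, 204.7], 'p': 0.83}, {'uv': [303.6, 280.4], 'p': 0.79}, {'uv': [192.3, 280.7], 'p': 0.63}, {'uv': [198.7, 197.4], 'p': 0.39}]
top small_box [{'uv': [198.2, 197.3], 'p': 0.73}]
top front_press [{'uv': [289.2, 206.7], 'p': 0.92}, {'uv': [175.9, 289.8], 'p': 0.85}, {'uv': [411.0, 265.2], 'p': 0.83}, {'uv': [296.0, 292.7], 'p': 0.74}]
top lid_centre [{'uv': [187.8, 277.3], 'p': 0.92}, {'uv': [302.2, 280.7], 'p': 0.86}, {'uv': [423.2, 262.6], 'p': 0.8}]
```

View pics/scene0.png

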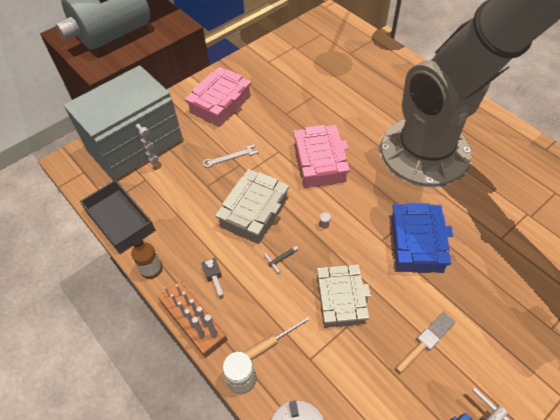

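View pics/top0.png

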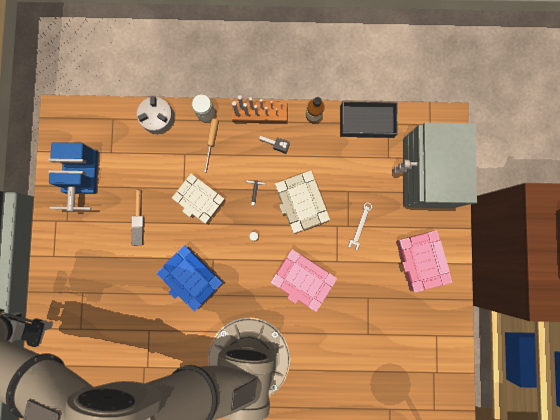

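```bash
cat > h.py <<'E'
import numpy as np,cv2
from station import cams
def cal(n):
    c=cams.calibration(n);R=cv2.Rodrigues(np.array(c['rvec']))[0];return c['mtx'],R,np.array(c['tvec']).ravel()
def cloud(n,d):
    K,R,t=cal(n);v,u=np.mgrid[:420,:560]
    P=np.stack([(u-K[0,2])/K[0,0]*d,(v-K[1,2])/K[1,1]*d,d],-1)
    return (P-t)@R
def proj(n,X):
    K,R,t=cal(n);return cv2.projectPoints(np.array(X,float).reshape(-1,3),cv2.Rodrigues(R)[0],t,K,None)[0][:,0]
E
python3 - <<'E'
from h import *
for n,(u,v),s in(("top",(302,202),40),("scene",(253,205),48)):
    d=np.load(n+"_d.npy");p=np.load(n+"_p.npy");W=cloud(n,d)
    c=p[v-s:v+s,u-s:u+s,::-1];cv2.imwrite(f"pics/z_{n}.png",cv2.resize(c,(560,560),interpolation=cv2.INTER_CUBIC))
    w=W[v-s:v+s,u-s:u+s].reshape(-1,3);k=(w[:,2]>.045)&(w[:,2]<.09);q=w[k]
    print(n,k.sum(),np.percentile(q[:,2],[1,10,50,90,99]),"table",np.median(w[w[:,2]<.03][:,2]))
    r=cv2.minAreaRect(q[:,:2].astype(np.float32)*1000);print(r, q[:,:2].mean(0))
    np.save(n+"_q.npy",q)
E
```

```text
top 2108 [0.05445662 0.05927127 0.06621472 0.07350191 0.07876668] table 0.00167114135309581
((555.8024291992188, -176.27264404296875), (189.1479034423828, 151.5752410888672), 21.83317756652832) [ 0.55689102 -0.18043707]
scene 2787 [0.05150821 0.05877268 0.06512302 0.07205265 0.07621033] table 0.0011240298281724353
((505.68304443359375, -192.96304321289062), (296.7639465332031, 153.71047973632812), 21.78838348388672) [ 0.56061756 -0.1757236 ]
```

View pics/z_top.png

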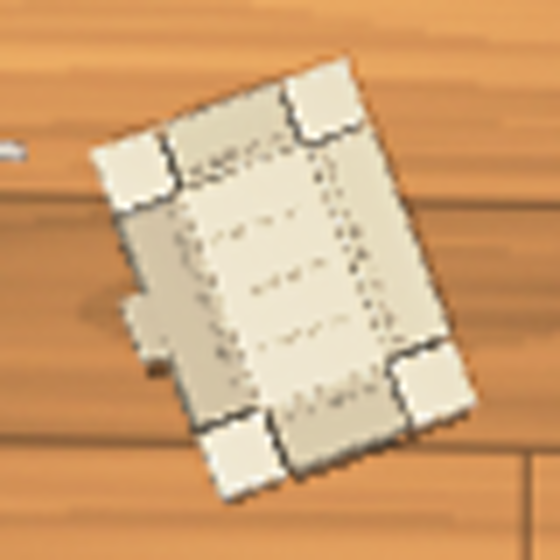

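View pics/z_scene.png

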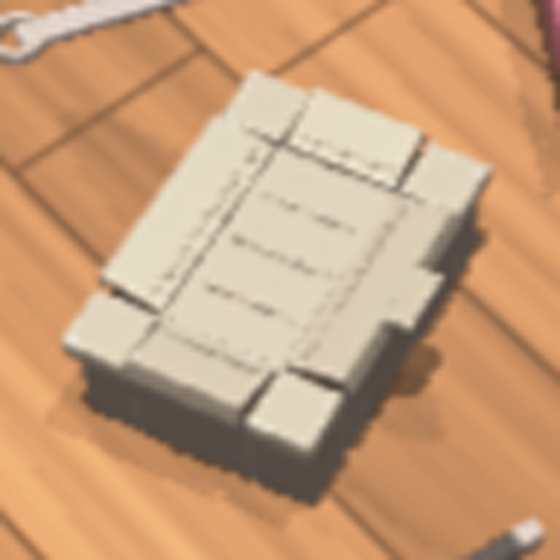

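Run:
```python
from h import *
from scipy.optimize import minimize
K,R,t=cal("top")
def ray(n,u,v,z):
    K,R,t=cal(n);dr=R.T@np.linalg.inv(K)@np.array([u,v,1.]);c=-R.T@t;return c+dr*(z-c[2])/dr[2]
px={"top":[(90,150),(350,57),(475,405),(230,503)],"scene":[(318,450),(62,348),(250,70),(492,168)]}
off={"top":(262,162,7),"scene":(205,157,560/96)}
# model corner order: (-x,+y),(+x,+y),(+x,-y),(-x,-y)
M=np.array([[-68,93],[68,93],[68,-93],[-68,-93]])/1000.
for n in px:
    o=off[n];C=np.array([ray(n,a/o[2]+o[0]-.5,b/o[2]+o[1]-.5,.064)[:2] for a,b in px[n]])
    print(n,C.round(4).tolist(),"sides",[round(float(np.linalg.norm(C[i]-C[(i+1)%4])),4) for i in range(4)])
    c=C.mean(0);D=C-c;H=(M.T@D);th=np.arctan2(H[0,1]-H[1,0],H[0,0]+H[1,1]);print(c,np.degrees(th))
    Rm=np.array([[np.cos(th),-np.sin(th)],[np.sin(th),np.cos(th)]])
    print("res",(D-M@Rm.T).round(4).tolist())
# depth-based mask: min area rect of top cloud w/o tab
q=np.load("top_q.npy")
K2=np.load("top_p.npy")
```

```text
top [[0.6204, -0.0831], [0.6703, -0.2136], [0.4952, -0.2781], [0.444, -0.1561]] sides [0.1398, 0.1865, 0.1322, 0.1909]
[ 0.55746478 -0.18273335] -68.47277397359824
res [[0.0013, 0.0022], [0.0014, -0.0018], [-0.0007, 0.0021], [-0.002, -0.0025]]
scene [[0.6159, -0.0804], [0.671, -0.2062], [0.4968, -0.2799], [0.4461, -0.1505]] sides [0.1374, 0.1891, 0.139, 0.1837]
[ 0.55744901 -0.179229  ] -67.38844429267863
res [[-0.0012, 0.0003], [0.0015, 0.0], [-0.001, -0.0021], [0.0007, 0.0018]]
```

```bash
cat > plan.py <<'E'
import sys
from h import *
from station import sensors,r
from scipy.spatial.transform import Rotation as Ro
C=np.array([.5575,-.181]);Y=np.radians(-68.)
ex=np.array([np.cos(Y),np.sin(Y)]);ey=np.array([-ex[1],ex[0]])
P={"front":(C-.057*ex,22),"back":(C+.057*ex,22),"left":(C+.082*ey,-68),"right":(C-.082*ey,-68)}
def go(name=None,tipz=.11):
    s=sensors.read_state();T=np.array(s['tool_pos']);R=Ro.from_euler('xyz',s['ee_rot'],degrees=True)
    m=R.as_matrix();print("t",s['clock'],"tip z",(T+m[:,0]*r.finger_overhang)[2].round(4),"xy",T[:2].round(4),"F",s['force'].round(1),"jaw",np.degrees(np.arctan2(m[1,1],m[0,1])).round(1),"down",m[:,0].round(3),"w",s['gripper_width'],"q1,q7",s['q'][[0,6]].round(0))
    for k in ([name] if name else P):
        p,a=P[k];tg=np.array([*p,tipz])-m[:,0]*r.finger_overhang
        d=m.T@(tg-T)*1000
        j=np.degrees(np.arctan2(m[1,1],m[0,1]));da=-((a-j+90)%180-90)
        print(k,"tgt",p.round(4),"d mm",d.round(1),"turn",da.round(1),np.radians(da).round(3))
if __name__=="__main__": go(sys.argv[1] if len(sys.argv)>1 else None,float(sys.argv[2]) if len(sys.argv)>2 else .11)
E
python3 plan.py
```

```text
t 0.5 tip z 0.2054 xy [0.157  0.6564] F [-0.7  0.   0. ] jaw 76.5 down [-0. -0. -1.] w 1.0008519912253082 q1,q7 [-85.  -4.]
front tgt [ 0.5361 -0.1282] d mm [  95.5 -674.8  551.3] turn 54.5 0.952
back tgt [ 0.5789 -0.2338] d mm [  95.5 -767.7  617.4] turn 54.5 0.952
left tgt [ 0.6335 -0.1503] d mm [  95.5 -673.7  651.1] turn -35.5 -0.619
right tgt [ 0.4815 -0.2117] d mm [  95.5 -768.8  517.6] turn -35.5 -0.619
```

```bash
python3 -m crank '0 -35.5 34.5 0 255;0 -35.5 34.5 0 255;0 -35.5 34.5 0 255;0 -35.5 34.5 0 255' 20; python3 plan.py left
```

```text
clock: 0.9
tool_pos: [0.2556, 0.4869, 0.2286]
ee_rot: [169.5, 89.9, 156.6]
force: [1.2, 1.3, -0.1]
gripper_width: 0.693
t 0.9 tip z 0.2036 xy [0.2556 0.4869] F [ 1.2  1.3 -0.1] jaw 77.1 down [-0.002  0.001 -1.   ] w 0.6930590640156222 q1,q7 [-75.  10.]
left tgt [ 0.6335 -0.1503] d mm [  92.5 -536.7  510.9] turn -34.9 -0.609
```

```bash
python3 -m crank '0 -36 34 0 255;0 -36 34 0 255;0 -36 34 0 255;0 -36 34 0 255;0 -36 34 0 255;0 -36 34 0 255;0 -36 34 0 255;0 -36 34 0 255;0 -36 34 0 255;0 -36 34 0 255;0 -36 34 0 255;0 -36 34 0 255' 20; python3 plan.py left
```

```text
clock: 2.1
tool_pos: [0.557, -0.032, 0.2305]
ee_rot: [72.1, 89.4, 59.3]
force: [0.7, 0.3, -0.3]
gripper_width: 0.008
t 2.1 tip z 0.2055 xy [ 0.557 -0.032] F [ 0.7  0.3 -0.3] jaw 77.2 down [ 0.005  0.009 -1.   ] w 0.008178293042349183 q1,q7 [-30.  84.]
left tgt [ 0.6335 -0.1503] d mm [ 94.8 -99.6 100.4] turn -34.8 -0.607
```

```bash
python3 -m crank '0 -34 34 0 255;0 -34 34 0 255;0 -20 20 0 255;0 0 0 -0.15 255;0 0 0 -0.15 255;0 0 0 -0.15 255;0 0 0 -0.15 255;30 0 0 0 255;30 0 0 0 255;0 0 0 0 255' 20; python3 plan.py left
```

```text
clock: 3.1
tool_pos: [0.6285, -0.151, 0.169]
ee_rot: [9.1, 89.4, 31.2]
force: [0.4, -0.4, 1.0]
gripper_width: 0.006
t 3.1 tip z 0.144 xy [ 0.6285 -0.151 ] F [ 0.4 -0.4  1. ] jaw 112.0 down [ 0.009  0.006 -1.   ] w 0.005968198685511549 q1,q7 [-10. 132.]
left tgt [ 0.6335 -0.1503] d mm [34.1 -1.3  4.3] turn 0.0 0.0
```

```bash
python3 -m crank '30 -1 4 0 255;25 0 0 0 255;0 0 0 0 255' 20; python3 plan.py left .066
python3 - <<'E'
from h import *
for n,(u,v),s in(("top",(302,202),40),("scene",(253,205),48)):
    p,d=cams.snapshot(n);c=p[v-s:v+s,u-s:u+s,::-1];cv2.imwrite(f"pics/a_{n}.png",cv2.resize(c,(480,480),interpolation=cv2.INTER_CUBIC))
E
```

```text
clock: 3.4
tool_pos: [0.6348, -0.1505, 0.1163]
ee_rot: [1.9, 89.2, 23.9]
force: [0.0, 1.0, 0.1]
gripper_width: 0.004
t 3.4 tip z 0.0913 xy [ 0.6348 -0.1505] F [0.  1.  0.1] jaw 112.0 down [ 0.012  0.005 -1.   ] w 0.00392589668377309 q1,q7 [ -9. 133.]
left tgt [ 0.6335 -0.1503] d mm [25.3  0.6 -1.8] turn -0.0 -0.0
```

View pics/a_scene.png

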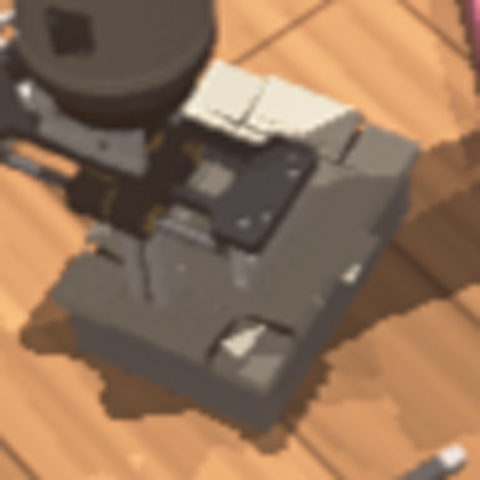

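Run:
```python
from h import *
n="scene"
p,d=cams.snapshot(n);c=p[140:270,170:330,::-1];
T=proj(n,[[.6348,-.1505,.0913],[.6348,-.1505,.1163],[.6335,-.1503,.07]]);print(T)
c=cv2.resize(c,(800,650)[:2],interpolation=cv2.INTER_CUBIC)[:600]
for a in T: cv2.circle(c,tuple(int(x) for x in ((a-[170,140])*5+2)),3,(0,0,255),-1)
cv2.imwrite("pics/b.png",c)
```

```text
[[236.72544804 215.91654426]
 [235.8420497  210.71693409]
 [237.87321305 220.00881548]]
```

View pics/b.png

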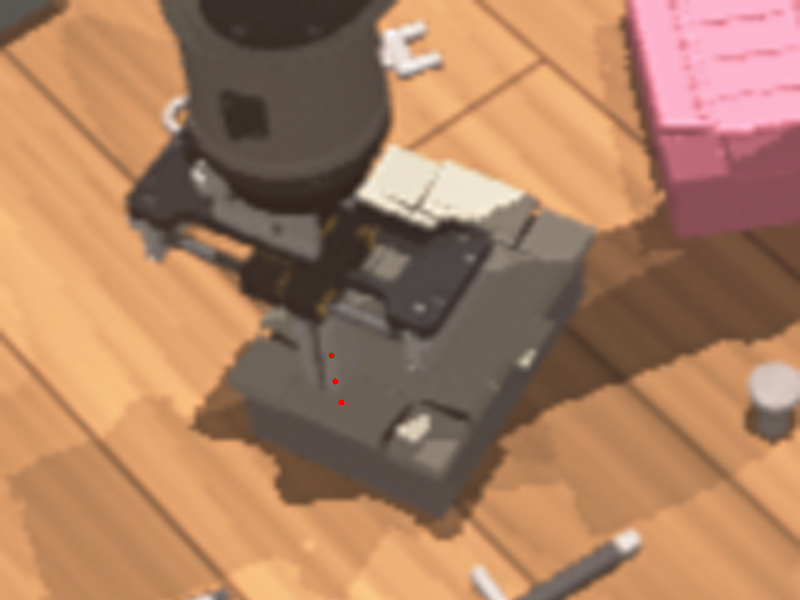

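View pics/a_top.png

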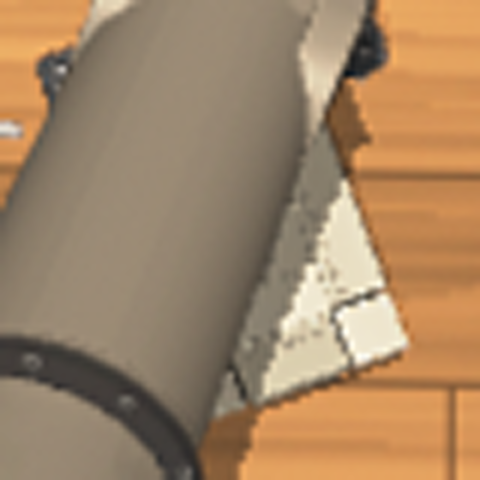

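```bash
python3 -m crank '14 0 -1 0 255;2 0 0 0 255;2 0 0 0 255' 20; python3 plan.py left .066
```

```text
clock: 3.85
tool_pos: [0.6376, -0.1516, 0.1041]
ee_rot: [-9.9, 88.7, 12.1]
force: [-0.2, -0.2, -0.7]
gripper_width: 0.004
t 3.85 tip z 0.0791 xy [ 0.6376 -0.1516] F [-0.2 -0.2 -0.7] jaw 112.0 down [ 0.022  0.005 -1.   ] w 0.004398303476428673 q1,q7 [ -9. 134.]
left tgt [ 0.6335 -0.1503] d mm [13.   2.9 -4.1] turn -0.0 -0.001
```

```bash
python3 -m crank '0 3 -4 0 255;2 0 -2 0 255;2 0 0 0 255' 20; python3 plan.py left .066
```

```text
clock: 4.15
tool_pos: [0.6305, -0.1511, 0.1002]
ee_rot: [-10.1, 88.7, 11.9]
force: [0.9, 0.2, 0.3]
gripper_width: 0.004
t 4.15 tip z 0.0752 xy [ 0.6305 -0.1511] F [0.9 0.2 0.3] jaw 112.0 down [ 0.022  0.005 -1.   ] w 0.004078436142345061 q1,q7 [ -9. 134.]
left tgt [ 0.6335 -0.1503] d mm [ 9.3 -0.3  2.4] turn -0.0 -0.001
```

```bash
python3 -m crank '3 0 1 0 255;2 0 0 0 255' 20; python3 plan.py left .066;python3 -m crank '2 0 0 0 255;0 0 0 0 255' 20; python3 plan.py left .066
```

```text
clock: 4.35
tool_pos: [0.6319, -0.1506, 0.0953]
ee_rot: [-10.2, 88.7, 11.7]
force: [-1.9, 1.2, 7.1]
gripper_width: 0.007
t 4.35 tip z 0.0703 xy [ 0.6319 -0.1506] F [-1.9  1.2  7.1] jaw 112.0 down [ 0.023  0.005 -1.   ] w 0.006766286749318466 q1,q7 [ -9. 134.]
left tgt [ 0.6335 -0.1503] d mm [ 4.3 -0.2  1. ] turn -0.0 -0.001
clock: 4.55
tool_pos: [0.6323, -0.1504, 0.0931]
ee_rot: [-10.0, 88.6, 12.0]
force: [-0.3, -0.1, 0.5]
gripper_width: 0.005
t 4.55 tip z 0.0681 xy [ 0.6323 -0.1504] F [-0.3 -0.1  0.5] jaw 112.0 down [ 0.023  0.005 -1.   ] w 0.0047995481431828465 q1,q7 [ -9. 134.]
left tgt [ 0.6335 -0.1503] d mm [ 2.2 -0.2  0.6] turn -0.0 -0.001
```

```bash
python3 -m crank '2 0 0 0 255;1 0 0 0 255' 20;python3 -m crank '-20 0 0 0 255;-25 0 0 0 255;0 0 0 0 255' 20; python3 plan.py right .11
```

```text
clock: 4.75
tool_pos: [0.6323, -0.1504, 0.0898]
ee_rot: [-10.0, 88.6, 11.9]
force: [-0.6, -0.2, 0.2]
gripper_width: 0.007
clock: 5.05
tool_pos: [0.6305, -0.1508, 0.1347]
ee_rot: [-9.2, 88.8, 12.8]
force: [0.8, -0.2, 0.8]
gripper_width: 0.005
t 5.05 tip z 0.1097 xy [ 0.6305 -0.1508] F [ 0.8 -0.2  0.8] jaw 112.0 down [ 0.021  0.005 -1.   ] w 0.004893365187431804 q1,q7 [-10. 133.]
right tgt [ 0.4815 -0.2117] d mm [  -3.6   -0.6 -161.5] turn -0.0 -0.001
```

```bash
python3 -m crank '0 0 -45 0 255;0 0 -45 0 255;0 0 -45 0 255;0 0 -30 0 255;0 0 0 0 255' 20; python3 plan.py right .08
```

```text
clock: 5.55
tool_pos: [0.4723, -0.2132, 0.1288]
ee_rot: [-8.7, 88.8, 13.4]
force: [-0.1, -0.3, 0.3]
gripper_width: 0.003
t 5.55 tip z 0.1039 xy [ 0.4723 -0.2132] F [-0.1 -0.3  0.3] jaw 112.1 down [ 0.02   0.005 -1.   ] w 0.00336278539146498 q1,q7 [ -4. 141.]
right tgt [ 0.4815 -0.2117] d mm [24.  -1.9  8.1] turn 0.1 0.002
```

```bash
python3 -m crank '10 -1 8 0 255;12 0 0 0 255;0 0 0 0 255' 20; python3 plan.py right .066
```

```text
clock: 5.85
tool_pos: [0.4827, -0.21, 0.1047]
ee_rot: [-8.8, 88.7, 13.3]
force: [0.8, 0.3, -0.3]
gripper_width: 0.007
t 5.85 tip z 0.0797 xy [ 0.4827 -0.21  ] F [ 0.8  0.3 -0.3] jaw 112.2 down [ 0.022  0.005 -1.   ] w 0.006891741366968626 q1,q7 [ -4. 142.]
right tgt [ 0.4815 -0.2117] d mm [13.7 -1.  -2.6] turn 0.2 0.003
```

```bash
python3 -m crank '4 -1 -2 0 255;2 0 0 0 255' 20; python3 plan.py right .066;python3 -m crank '2 0 0 0 255;2 0 0 0 255' 20; python3 plan.py right .066
```

```text
clock: 6.05
tool_pos: [0.4821, -0.2111, 0.0972]
ee_rot: [-8.5, 88.8, 13.8]
force: [-3.3, -0.8, 6.6]
gripper_width: 0.004
t 6.05 tip z 0.0722 xy [ 0.4821 -0.2111] F [-3.3 -0.8  6.6] jaw 112.3 down [ 0.02   0.005 -1.   ] w 0.0044223153623756525 q1,q7 [ -3. 143.]
right tgt [ 0.4815 -0.2117] d mm [ 6.2 -0.2 -1.4] turn 0.3 0.005
clock: 6.25
tool_pos: [0.4822, -0.2112, 0.0927]
ee_rot: [-8.3, 88.9, 14.0]
force: [0.3, -0.1, -0.0]
gripper_width: 0.006
t 6.25 tip z 0.0677 xy [ 0.4822 -0.2112] F [ 0.3 -0.1 -0. ] jaw 112.3 down [ 0.019  0.005 -1.   ] w 0.005930835235015844 q1,q7 [ -3. 143.]
right tgt [ 0.4815 -0.2117] d mm [ 1.7 -0.1 -1.3] turn 0.3 0.005
```

Snapped too. A little lower to confirm, then up and turn for the back section.

```bash
python3 -m crank '2 0 0 0 255' 20;python3 -m crank '-20 0 0 0 255;-25 0 0 0 255;0 0 0 0.15 255;0 0 0 0.15 255;0 0 0 0.15 255;0 0 0 0.15 255;0 0 0 0.15 255;0 0 0 0.15 255;0 0 0 0.15 255;0 0 0 0.15 255;0 0 0 0.15 255;0 0 0 0.15 255' 20; python3 plan.py back .11
```

```text
clock: 6.35
tool_pos: [0.4824, -0.2112, 0.0906]
ee_rot: [-8.7, 88.9, 13.5]
force: [-0.3, 0.5, -0.4]
gripper_width: 0.007
clock: 7.55
tool_pos: [0.4837, -0.2105, 0.1376]
ee_rot: [76.3, 88.6, 12.4]
force: [1.2, -0.4, 0.8]
gripper_width: 0.009
t 7.55 tip z 0.1126 xy [ 0.4837 -0.2105] F [ 1.2 -0.4  0.8] jaw 26.0 down [ 0.024  0.005 -1.   ] w 0.008501624819473638 q1,q7 [-21.  66.]
back tgt [ 0.5789 -0.2338] d mm [ 4.8 74.6 62.5] turn 4.0 0.07
```

```bash
python3 -m crank '0 37 31 0 255;0 37 31 0 255;0 0 0 0.07 255;0 0 0 0 255' 20; python3 plan.py back .08
```

```text
clock: 7.95
tool_pos: [0.5801, -0.2329, 0.1384]
ee_rot: [85.2, 88.6, 16.9]
force: [-1.2, -1.7, -0.0]
gripper_width: 0.005
t 7.95 tip z 0.1134 xy [ 0.5801 -0.2329] F [-1.2 -1.7 -0. ] jaw 21.6 down [ 0.023  0.007 -1.   ] w 0.005203724952603582 q1,q7 [-16.  63.]
back tgt [ 0.5789 -0.2338] d mm [33.3 -2.9  0.3] turn -0.4 -0.006
```

```bash
python3 -m crank '16 -3 0 0 255;17 0 0 0 255;0 0 0 0 255' 20; python3 plan.py back .066
```

```text
clock: 8.25
tool_pos: [0.5768, -0.233, 0.1024]
ee_rot: [86.6, 88.6, 18.5]
force: [-0.7, -0.5, 0.4]
gripper_width: 0.006
t 8.25 tip z 0.0774 xy [ 0.5768 -0.233 ] F [-0.7 -0.5  0.4] jaw 21.9 down [ 0.023  0.008 -1.   ] w 0.005743171815232368 q1,q7 [-15.  65.]
back tgt [ 0.5789 -0.2338] d mm [11.4  0.7  1.5] turn -0.1 -0.002
```

```bash
python3 -m crank '3 0 1 0 255;3 0 0 0 255' 20; python3 plan.py back .066;python3 -m crank '2 0 0 0 255;2 0 0 0 255' 20; python3 plan.py back .066
```

```text
clock: 8.45
tool_pos: [0.5767, -0.2341, 0.096]
ee_rot: [87.3, 88.6, 19.2]
force: [-0.1, -0.5, 6.8]
gripper_width: 0.006
t 8.45 tip z 0.071 xy [ 0.5767 -0.2341] F [-0.1 -0.5  6.8] jaw 21.9 down [ 0.022  0.008 -1.   ] w 0.0062914933210010526 q1,q7 [-14.  66.]
back tgt [ 0.5789 -0.2338] d mm [5.1 1.4 0.6] turn -0.1 -0.001
clock: 8.65
tool_pos: [0.5769, -0.2345, 0.0923]
ee_rot: [85.9, 88.6, 17.8]
force: [0.1, 0.2, 0.4]
gripper_width: 0.005
t 8.65 tip z 0.0673 xy [ 0.5769 -0.2345] F [0.1 0.2 0.4] jaw 21.9 down [ 0.024  0.008 -1.   ] w 0.005037020845512364 q1,q7 [-14.  66.]
back tgt [ 0.5789 -0.2338] d mm [1.4 1.4 0.1] turn -0.1 -0.002
```

Back snapped. Confirm and lift, then go above the front; check by camera before pressing it.

```bash
python3 -m crank '2 0 0 0 255' 20;python3 -m crank '-20 0 0 0 255;-25 0 0 0 255;-40 0 -20 0 255;-40 0 -40 0 255;-40 0 -40 0 255;0 0 -50 0 255;0 0 -50 0 255;0 0 -50 0 255;0 0 -50 0 255;0 0 -50 0 255;0 0 0 0 255' 20; python3 plan.py front .11;python3 - <<'E'
from h import *
for n,(u,v),s in(("top",(302,202),40),("scene",(253,205),48)):
    p,d=cams.snapshot(n);c=p[v-s:v+s,u-s:u+s,::-1];cv2.imwrite(f"pics/c_{n}.png",cv2.resize(c,(480,480),interpolation=cv2.INTER_CUBIC))
E
```

```text
clock: 8.75
tool_pos: [0.577, -0.2344, 0.0903]
ee_rot: [86.0, 88.6, 17.9]
force: [-0.0, 0.1, 0.8]
gripper_width: 0.004
clock: 9.85
tool_pos: [0.4441, 0.0845, 0.2498]
ee_rot: [95.8, 88.5, 27.7]
force: [-0.4, -0.8, -0.0]
gripper_width: 0.004
t 9.85 tip z 0.2248 xy [0.4441 0.0845] F [-0.4 -0.8 -0. ] jaw 21.9 down [ 0.023  0.012 -1.   ] w 0.004011624210546257 q1,q7 [-67.   3.]
front tgt [ 0.5361 -0.1282] d mm [114.3   2.6 232. ] turn -0.1 -0.002
```

View pics/c_scene.png

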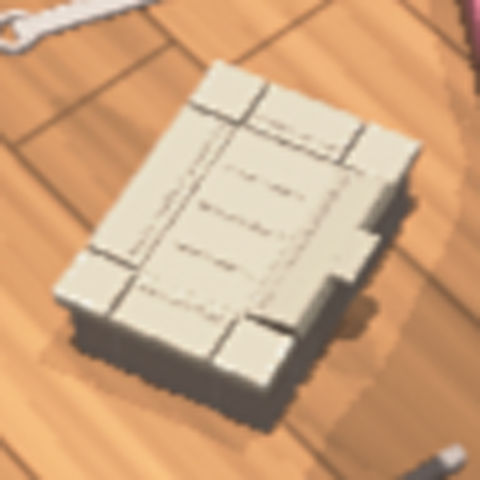

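View pics/c_top.png

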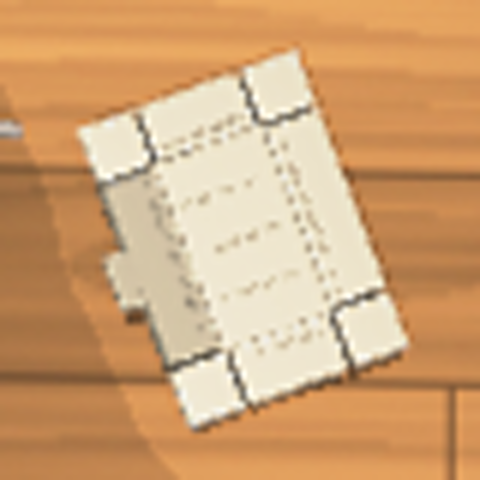

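In both pictures the left, right and back sections lie level with the corners. The front section, with its tab at (125,285) in the top crop and (355,255) in the scene crop, still stands up, and the box hasn't moved. Next is the front.

```bash
python3 -m crank '0 0 48 0 255;0 0 48 0 255;0 0 48 0 255;20 0 44 0 255;40 0 44 0 255;40 0 0 0 255;0 0 0 0 255' 20; python3 plan.py front .08
```

```text
clock: 10.65
tool_pos: [0.533, -0.1376, 0.1596]
ee_rot: [80.9, 88.3, 12.3]
force: [0.5, 0.7, 0.5]
gripper_width: 0.006
t 10.65 tip z 0.1346 xy [ 0.533  -0.1376] F [0.5 0.7 0.5] jaw 21.3 down [ 0.029  0.006 -1.   ] w 0.005885323758341756 q1,q7 [-33.  54.]
front tgt [ 0.5361 -0.1282] d mm [54.7  4.  -8. ] turn -0.7 -0.012
```

```bash
python3 -m crank '20 4 -8 0 255;30 0 0 0 255;6 0 0 0 255;0 0 0 0 255' 20; python3 plan.py front .066
```

```text
clock: 11.05
tool_pos: [0.5369, -0.1332, 0.1077]
ee_rot: [75.1, 88.1, 6.1]
force: [0.5, 0.8, 0.4]
gripper_width: 0.003
t 11.05 tip z 0.0827 xy [ 0.5369 -0.1332] F [0.5 0.8 0.4] jaw 21.0 down [ 0.032  0.003 -0.999] w 0.0031592465611037044 q1,q7 [-30.  57.]
front tgt [ 0.5361 -0.1282] d mm [16.7 -0.2 -5.3] turn -1.0 -0.017
```

```bash
python3 -m crank '4 0 -5 0 255;2 0 0 0 255;0 0 0 0 255' 20; python3 plan.py front .066
```

```text
clock: 11.35
tool_pos: [0.5369, -0.1283, 0.1054]
ee_rot: [75.3, 87.9, 6.3]
force: [-1.1, -0.5, 0.1]
gripper_width: 0.005
t 11.35 tip z 0.0804 xy [ 0.5369 -0.1283] F [-1.1 -0.5  0.1] jaw 21.0 down [ 0.037  0.004 -0.999] w 0.005315168722351236 q1,q7 [-30.  57.]
front tgt [ 0.5361 -0.1282] d mm [14.4 -2.1 -0.8] turn -1.0 -0.017
```

```bash
python3 -m crank '4 -1 0 0 255;3 0 0 0 255;2 0 0 0 255' 20; python3 plan.py front .066;python3 -m crank '2 0 0 0 255;2 0 0 0 255' 20; python3 plan.py front .066
```

```text
clock: 11.65
tool_pos: [0.5371, -0.1283, 0.0971]
ee_rot: [75.6, 87.7, 6.7]
force: [0.2, -1.0, -0.5]
gripper_width: 0.005
t 11.65 tip z 0.0722 xy [ 0.5371 -0.1283] F [ 0.2 -1.  -0.5] jaw 21.1 down [ 0.039  0.005 -0.999] w 0.0046298745187709775 q1,q7 [-30.  58.]
front tgt [ 0.5361 -0.1282] d mm [ 6.1 -2.  -0.8] turn -0.9 -0.016
clock: 11.85
tool_pos: [0.5371, -0.128, 0.0929]
ee_rot: [76.8, 87.8, 7.9]
force: [-0.1, 0.2, 1.8]
gripper_width: 0.006
t 11.85 tip z 0.0679 xy [ 0.5371 -0.128 ] F [-0.1  0.2  1.8] jaw 21.1 down [ 0.039  0.005 -0.999] w 0.005971405072254685 q1,q7 [-29.  58.]
front tgt [ 0.5361 -0.1282] d mm [ 1.8 -2.  -0.5] turn -0.9 -0.016
```

```bash
python3 -m crank '2 0 0 0 255;1 0 0 0 255' 20;python3 plan.py front .066; python3 -m crank '-20 0 0 0 255;-30 0 0 0 255;-40 0 -20 0 255;-40 0 -40 0 255;0 0 -50 0 255;0 0 -50 0 255;0 0 -50 0 255;0 0 -50 0 255;0 0 -30 0 255;0 0 0 0 255;0 0 0 0 255' 20;python3 - <<'E'
from h import *
for n,(u,v),s in(("top",(302,202),40),("scene",(253,205),48)):
    p,d=cams.snapshot(n);cv2.imwrite(f"pics/f_{n}.png",p[:,:,::-1]);c=p[v-s:v+s,u-s:u+s,::-1];cv2.imwrite(f"pics/d_{n}.png",cv2.resize(c,(480,480),interpolation=cv2.INTER_CUBIC))
E
```

```text
clock: 12.05
tool_pos: [0.5372, -0.1282, 0.0894]
ee_rot: [76.6, 87.8, 7.6]
force: [-1.3, 0.6, 4.0]
gripper_width: 0.003
t 12.05 tip z 0.0644 xy [ 0.5372 -0.1282] F [-1.3  0.6  4. ] jaw 21.1 down [ 0.038  0.005 -0.999] w 0.0028674574921174253 q1,q7 [-29.  59.]
front tgt [ 0.5361 -0.1282] d mm [-1.7 -1.8 -0.6] turn -0.9 -0.016
clock: 13.15
tool_pos: [0.4393, 0.1168, 0.2089]
ee_rot: [77.0, 87.9, 8.0]
force: [-0.3, -0.9, 1.0]
gripper_width: 0.005
```

View pics/d_scene.png

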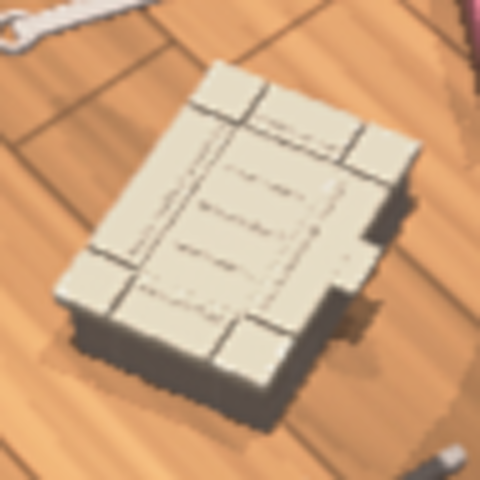

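View pics/d_top.png

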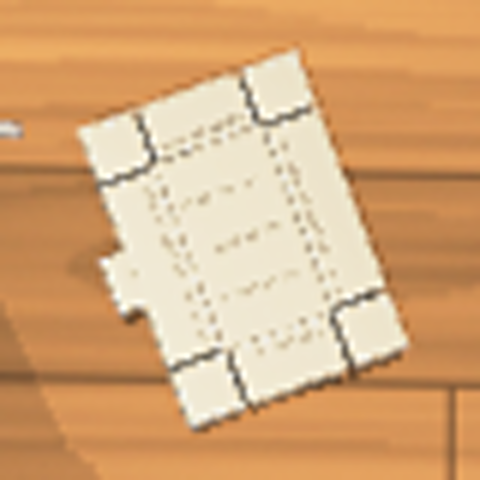

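View pics/f_top.png

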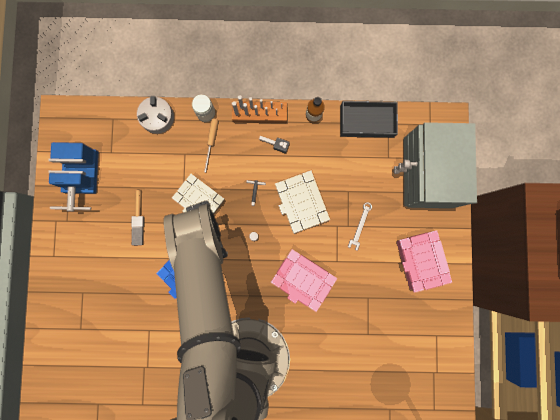

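All four sections, including the tab side at (140,280) in the top crop, are now flush. The box is where it was, and the arm is clear of everything.

```bash
python3 -c "
from station import ticket;print(ticket.hand_in())"
```

```text
the job is handed in; nothing more can be done
None
```

I pressed all four rim sections of the larger grey box shut with the closed fingertips: left, right and back first, then the pull-tab section last. The job is handed in.

- **Snaps:** the left, right and back sections each showed about 7 N at the start, dropping to about 0 N as they snapped.
- **Pull-tab section:** I caught no starting peak on this one. The readings were about 0, 2 and then 4 N at flush height, which I take as light contact with the lid already shut. I judged it shut from the camera.
- **Order:** pictures taken before the last press showed the other three sections flush and the pull-tab section still up.
- **Final pictures:** all four sections are level with the corners. The box stands where it started, and the arm is clear at about 0.2 m. The bystanders I could see had not moved; the arm partly hid the small grey box in the top view.
- **Limits:** the job took about 13 s of the 48 s allowed. The highest force I read was about 7 N, though I only read it at the end of each move.

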